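# Slide a badge frame along the jig rail into its corner pocket

### The arm

A 6-joint arm with a two-finger parallel gripper is mounted at the origin on the work surface. World frame = base frame: x ahead of the robot, y to its left, z up, the work surface at z = 0. Lengths are in m, angles in rad, forces in N, time in s.
With the tool pointing down it reaches from about 0.35 to 0.85 m from the base axis. Payload 8.1 kg.
Tool frame: the origin (TCP) lies midway between the tips of the shut fingers; the grasp point (between the pads) lies 19 mm behind it (robot.grip_point_offset is the distance from the TCP to the grasp point, in m); z points along the fingers, y is the line along which they close (so a half turn about z gives the same grasp; the last joint's range is limited). The gripper opens to 93 mm and grips with 3 to 60 N. Pads are 15 mm wide; open, the fingers measure 128 mm over their backs; the gripper's body (75 mm by 188 mm) begins 65 mm behind the grasp point.
Start: joints at [-1.329, 0.13, 1.488, -0, 1.523, -0.085], TCP at [0.193, -0.568, 0.219] pointing down, gripper open.
Joint ranges: [-2.96, 2.96], [-0.89, 2.26], [0.02, 2.5], [-1.34, 4.48], [0, 2.73], [-2.66, 2.66]. Speed limits (rad/s): [2.39, 2.39, 2.79, 3.14, 3.14, 3.14].

### API

Orientations are given as a rotation vector (axis times angle).
In Python, from plant import robot, read_camera, job gives the robot as it stands.
- The arm moves only by the shell command python3 -m inch 'ROWS' [FORCE]. ROWS is JSON, one flat list of numbers, 5 for each row, row after row: the shift along the world's x, y, z in mm, then the turn about the world's z in degrees, then the opening in per cent of the stroke, from 0 (shut) to 100 (fully open). In form: [dx, dy, dz, yaw, hand, dx, dy, dz, yaw, hand, ...]. A call has 1 to 10 rows; each row is the pose to reach, as a shift and turn from the pose commanded when the call began; what a row does not reach only later rows make up. A row lasts 1/12 s, in which the tool goes at most 41.7 mm and 7.16 degrees, less where a joint would pass 70% of its speed; a pose out of reach is approached as far as the arm can. A call with a gripper value outside its range is refused whole. The fingers move at their own pace and stop on an object; FORCE is the grip in N (left out, the last holds). Time passes only in rows, so rows that repeat a pose let the fingers close. It gives the time, the measured TCP pose, the force, the opening and the grip force at its end, in the units of the state.
- robot.read_state(): the state, without advancing time (a new reading comes with each control period).
- read_camera(name): name is "scene" or "top"; returns a dict with "image" (384x512x3 uint8, blue, green, red), "K" (3x3 intrinsics, pixels), "extrinsics" (4x4, takes a point from world to camera coordinates). Camera axes: x right, y down, z forward; pixel columns grow to the right and rows downward; lengths in m; the calibration is good to about 2 mm. A picture is of the moment at which its call begins. There is no depth.
- job.close_job(): hands the job in; it is judged then, once.
The state is a dict: "t": time; "q": joint angles; "dq": joint speeds; "joint_torque": joint torques, N m; "tool_pos": TCP position; "orientation": TCP orientation; "force": force on the tool from outside, world axes, zero at the start; "wrist_torque": the same for the moment, N m; "opening": finger opening in m; "gripper_force": force on a finger pad.
Only numpy, scipy, OpenCV 4.12 (cv2) and the standard library are available. Lean on these libraries where they do the work, as an engineer would, in place of code of your own. Each camera call takes 0.05 s, during which the arm holds its last target. There are 200 camera calls.

### The job

Get the purple badge frame ready for soldering: with a fingertip, push it flat against the long yellow rail of the jig while it is still well clear of the pocket, then keep it against the rail and slide it along until it sits fully home in the corner pocket at the rail's end. It must stay flat on the jig plate the whole time - do not pick it up - and the bottle, spool and parcel are to be left alone. Finish clear of everything.

Things in the scene. Friction and masses are not known exactly. Their poses are not given: they have to be found in the camera images.
- jig: Soldering jig fixed on the thin black mat: aluminium plate 190 x 320 x 6 mm with three yellow bars standing 12 mm above it. Origin on the underside; the plate spans x -100 to +90, y -160 to +160 mm; its top is z = 6 mm. Its x points roughly away from the robot, its y roughly to the robot's left, turned by up to 0.4 rad. It cannot move.
- rail (a point): Point on the long yellow rail's face, at the middle of its length, at the height of the plate's top: (65, 0, 6) mm in the jig's frame, with the jig's axes. The rail runs along the jig's y over the whole plate; the bar, 14 mm thick, lies on the +x side of this face, so the frame is pushed to +x against it.
- pocket (a point): Where the frame's origin lies when fully home in the corner, touching rail and end stop: (33, 113, 6) mm in the jig's frame, with the jig's axes. The end stop's face is the plane y = 145 mm. A cheek bar along y from 90 to 145 mm, x -15 to -2.5 mm, closes the third side: pocket 67.5 mm wide, open only to -y, so the frame slides in only along the rail.
- frame: Loose square purple plastic frame with gold dots, 64 x 64 x 14 mm, 40 to 85 g, flat on the plate, slides freely. A 48 x 48 mm window goes right through (walls 8 mm): shut fingertips fit in and can push a wall from inside. Origin: centre of the underside, x, y square to the sides. Starts 53 to 88 mm off the rail, turned up to 0.4 rad, y -110 to -20 mm in the jig's frame (under 45 is well clear).
- flux: Bystander: amber flux bottle with a green cap, 38 mm across, 68 mm high, standing on the mat; origin at the centre of its underside.
- spool: Bystander: blue solder spool, 52 mm across, 33 mm high, standing on the mat; origin at the centre of its underside.
- parcel: Bystander: brown cardboard parcel, 50 x 80 x 40 mm (its x, y, z), lying on the mat; origin at the centre of its underside. The three bystanders stand, in any order, beyond the two y ends of the jig plate and off its -x edge, clear of the plate.
Mind the look-alikes: they are no part of the job. Several things have the shape of the frame; the one meant has the colours described above.

How it is judged:
On the way, in this order (a step that is already met when the one before it is completed fails the run):
1. the frame is flat against the rail (within 3 mm and 0.06 rad), still well clear of the pocket (its y in the jig's frame below 45 mm) (x of frame in the frame of jig between 0.03 and 0.036 m and (angle between the x axis of frame and the x axis of jig, either way round below 0.06 rad or angle between the x axis of frame and the y axis of jig, either way round below 0.06 rad) and y of frame in the frame of jig below 0.045 m), for 0.1 s.
2. it comes along the rail to the pocket's mouth, still flat against the rail (within 3 mm) (x of frame in the frame of jig between 0.03 and 0.036 m and y of frame in the frame of jig between 0.055 and 0.105 m).
At the end, for the whole second after the job is handed in: The frame lies at rest, flat on the jig plate, fully home in the corner pocket: within 3 mm of touching rail and end stop, square to the rail within 0.06 rad, and the bystanders are within 15 mm of where they stood (x of frame in the frame of jig between 0.03 and 0.036 m and (angle between the x axis of frame and the x axis of jig, either way round below 0.06 rad or angle between the x axis of frame and the y axis of jig, either way round below 0.06 rad) and y of frame in the frame of jig between 0.11 and 0.116 m and z of frame in the frame of jig between 0.003 and 0.009 m and angle between frame's own z axis and vertical below 0.05 rad and linear speed of frame below 0.01 m/s and angular speed of frame below 0.1 rad/s and distance of each of flux, spool, parcel from where it was at the start of the episode below 0.015 m).
It fails at once if the frame is lifted more than 5 mm off the plate or tipped by more than 0.2 rad (z of frame in the frame of jig above 0.011 m or angle between frame's own z axis and vertical above 0.2 rad).
It fails at once if the flux bottle is shoved or knocked over (distance of flux from where it was at the start of the episode above 0.015 m or angle between flux's own z axis and vertical above 0.3 rad).
It fails at once if the solder spool is shoved or knocked over (distance of spool from where it was at the start of the episode above 0.015 m or angle between spool's own z axis and vertical above 0.3 rad).
It fails at once if the parcel is shoved or knocked over (distance of parcel from where it was at the start of the episode above 0.015 m or angle between parcel's own z axis and vertical above 0.3 rad).
It also fails if it takes over 42 s, if anything falls off the work surface, if the arm or the gripper's body presses on something with over 40 N, if the wrist force passes 120 N, or if a joint passes its speed limit or range.

## Working session

There is one attempt and no reset: what is moved stays moved. The work goes in short steps, Python scripts to look and compute and a shell command to move; the robot and the scene stay as the last step left them, time stands still between calls to the robot, and variables do not carry over. Pictures are saved under pics/ and viewed, at most 10 in all, crops included, and the job is handed in when it is done.

```bash
mkdir -p pics; python3 - <<'E'
from plant import robot, read_camera
import cv2
for n in("top","scene"):
    c=read_camera(n); cv2.imwrite(f"pics/{n}0.png",c["image"]); print(n,c["K"].round(1).tolist(),c["extrinsics"].round(3).tolist())
s=robot.read_state(); print(s["t"],s["tool_pos"],s["orientation"],s["opening"])
E
```

```text
top [[440.9, 0.0, 258.1], [0.0, 440.9, 194.5], [0.0, 0.0, 1.0]] [[0.016, -1.0, 0.003, -0.008], [-0.992, -0.016, -0.122, 0.543], [0.122, -0.001, -0.992, 1.096], [0.0, 0.0, 0.0, 1.0]]
scene [[372.0, 0.0, 257.5], [0.0, 372.0, 195.2], [0.0, 0.0, 1.0]] [[0.439, 0.898, -0.008, -0.236], [0.784, -0.388, -0.484, -0.397], [-0.438, 0.206, -0.875, 1.226], [0.0, 0.0, 0.0, 1.0]]
0.1 [ 0.19250219 -0.56773265  0.21770595] [-3.09812316e+00 -5.10785019e-01  2.43079798e-04] 0.09317785077601588
```

View pics/top0.png

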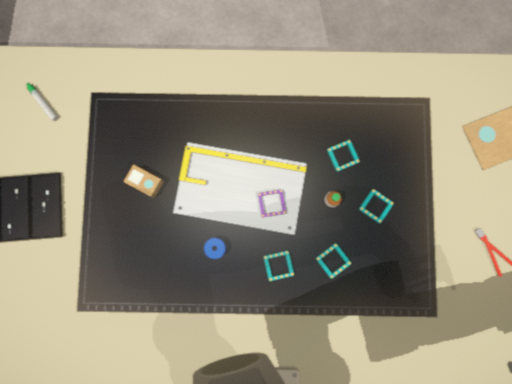

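View pics/scene0.png

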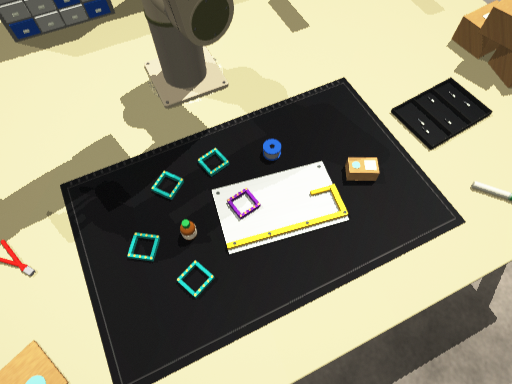

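The top view shows the jig plate with yellow bars (rail along its upper edge, pocket corner near (190,170)). The candidate frames are purple (272,203) and teal (343,155), (376,206), (333,261) and (279,266). Only the purple one with gold dots, lying on the plate, fits the description. The bystanders are the flux bottle (333,199), spool (215,248) and parcel (143,180).

```bash
cat > h.py <<'E'
import numpy as np, cv2
from plant import robot, read_camera
def cast(c,px,z):
    R,t=c["extrinsics"][:3,:3],c["extrinsics"][:3,3]
    o=-R.T@t; p=np.c_[np.atleast_2d(px),np.ones(len(np.atleast_2d(px)))]
    d=(np.linalg.inv(c["K"])@p.T).T@R
    return (o+d*((z-o[2])/d[:,2])[:,None])[:,:2]
def mask(img,lo,hi):
    return cv2.inRange(cv2.cvtColor(img,cv2.COLOR_BGR2HSV),lo,hi)
def rect(c,m,z):
    cs,_=cv2.findContours(m,cv2.RETR_EXTERNAL,cv2.CHAIN_APPROX_NONE)
    k=max(cs,key=cv2.contourArea)[:,0].astype(float)
    return cv2.minAreaRect((cast(c,k,z)*1000).astype(np.float32))
def purple(img): return cv2.morphologyEx(mask(img,(128,70,60),(165,255,255)),cv2.MORPH_CLOSE,np.ones((5,5)))
def frame(c,J=None,z=.022): # centre mm (world), angle
    m=purple(c["image"]); r=rect(c,m,z); return r
E
python3 - <<'E'
from h import *
c=read_camera("top"); im=c["image"]
roi=np.zeros(im.shape[:2],np.uint8); cv2.rectangle(roi,(168,138),(312,238),255,-1)
m=mask(im,(0,0,130),(180,255,255))&roi|purple(im)&roi
m=cv2.morphologyEx(m,cv2.MORPH_CLOSE,np.ones((5,5)))
print("plate",rect(c,m,.008)); 
y=mask(im,(22,120,120),(34,255,255))&roi
y=cv2.morphologyEx(y,cv2.MORPH_CLOSE,np.ones((3,3)))
print("yellow",rect(c,y,.020)); print("frame",frame(c))
sc=read_camera("scene"); print("frame scene",frame(sc))
ys=mask(sc["image"],(22,120,120),(34,255,255)); r=np.zeros_like(ys); cv2.rectangle(r,(215,175),(352,252),255,-1); ys&=r
print("yellow scene",rect(sc,cv2.morphologyEx(ys,cv2.MORPH_CLOSE,np.ones((3,3))),.020))
for n,p,z in(("flux",(333,197),.07),("spool",(215,248),.035),("parcel",(143,180),.042)): print(n,cast(c,p,z)*1000)
cv2.imwrite("pics/crop.png",np.hstack([cv2.resize(im[138:238,165:345],None,fx=4,fy=4)]))
E
```

```text
plate ((563.5240478515625, 49.2823486328125), (328.5251159667969, 194.28402709960938), 80.7601547241211)
yellow ((601.5405883789062, 42.27009582519531), (324.8719482421875, 91.30577850341797), 81.40144348144531)
frame ((522.5429077148438, -35.06342315673828), (60.49396896362305, 61.62312316894531), 10.304781913757324)
frame scene ((526.2831420898438, -35.95880126953125), (68.4554443359375, 66.80835723876953), 9.913949012756348)
yellow scene ((608.897216796875, 40.99415588378906), (323.9067687988281, 95.95513916015625), 83.23625946044922)
flux [[ 534.96365811 -184.92593463]]
spool [[404.97719001 106.93149636]]
parcel [[574.0407659  294.50413204]]
```

View pics/crop.png

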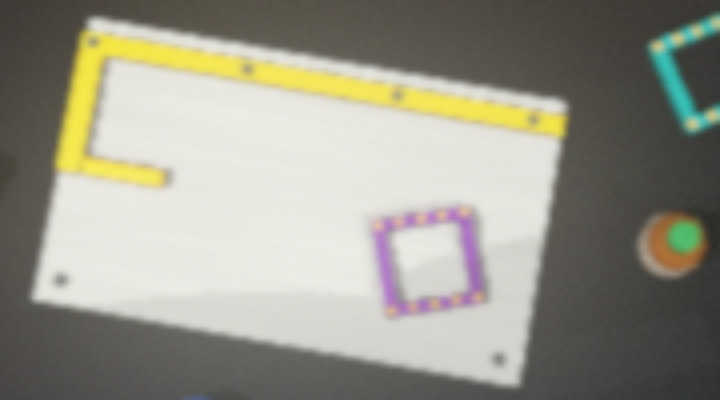

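The crop confirms the purple frame with gold dots (crop about (428,262)) on the plate, turned about 19° from the rail. The teal ones are decoys. Estimated jig yaw is -9°, with its origin at about (569,48) mm. Next I shut the fingers, turn the tool to line up with the rail, and go above the window.

```bash
python3 -m inch '[332,532,0,-27.7,0,332,532,0,-27.7,0,332,532,0,-27.7,0,332,532,0,-27.7,0,332,532,0,-27.7,0,332,532,0,-27.7,0,332,532,0,-27.7,0,332,532,0,-27.7,0,332,532,0,-27.7,0,332,532,0,-27.7,0]' 20
```

```text
t: 1.03
tool_pos: [0.4133, -0.2137, 0.2188]
orientation: [3.132, -0.246, 0.001]
force: [0.7, 0.2, -0.4]
opening: 0.031
gripper_force: 0.0
```

```bash
python3 -m inch '[111,178,0,0,0,111,178,0,0,0,111,178,0,0,0,111,178,0,0,0,111,178,0,0,0,111,178,0,0,0,111,178,-60,0,0,111,178,-100,0,0,111,178,-140,0,0,111,178,-140,0,0]'
python3 - <<'E'
from h import *
s=robot.read_state(); print(s["tool_pos"],s["orientation"],s["opening"])
c=read_camera("top"); s=read_camera("scene")
cv2.imwrite("pics/above.png",np.hstack([cv2.resize(c["image"][150:250,220:320],(400,400)),cv2.resize(s["image"][140:240,190:290],(400,400))]))
E
```

```text
t: 1.87
tool_pos: [0.5193, -0.0368, 0.072]
orientation: [-3.131, 0.245, 0.014]
force: [-0.2, 0.2, 0.1]
opening: 0.0004
gripper_force: 0.0
[ 0.5193476  -0.03684042  0.07199596] [-3.13133973  0.24507521  0.01351954] 0.0003680241717472529
```

View pics/above.png

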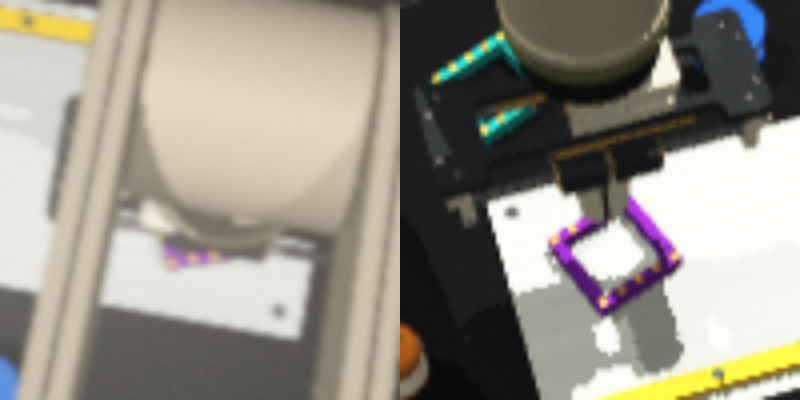

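The scene view (right half) shows the shut tips above the purple window, whose centre is near (613,262) in the crop. The view from above is blocked by the arm, so I'll track with the scene camera from here. Let it settle and check.

```bash
python3 -m inch '[0,0,0,0,0,0,0,0,0,0,0,0,0,0,0]'
```

```text
t: 2.22
tool_pos: [0.5257, -0.038, 0.0814]
orientation: [3.132, -0.246, 0.007]
force: [1.4, 0.9, 0.2]
opening: 0.0006
gripper_force: 0.0
```

```bash
python3 -m inch '[0,0,-20,0,0,0,0,-40,0,0,0,0,-50,0,0,0,0,-50,0,0,0,0,-50,0,0]'; python3 -m inch '[0,0,0,0,0,0,0,0,0,0]'; python3 - <<'E'
from h import *
c=read_camera("scene"); print(frame(c), robot.read_state()["tool_pos"])
cv2.imwrite("pics/low.png",cv2.resize(c["image"][150:270,190:370],(720,480)))
E
```

```text
t: 2.63
tool_pos: [0.524, -0.0376, 0.0293]
orientation: [-3.132, 0.246, -0.0]
force: [0.3, 0.2, 1.0]
opening: 0.0002
gripper_force: 0.0
t: 2.8
tool_pos: [0.525, -0.0378, 0.0303]
orientation: [3.132, -0.246, 0.004]
force: [0.1, -1.4, 1.0]
opening: 0.0006
gripper_force: 0.0
((526.5020141601562, -35.86942672729492), (68.2876205444336, 66.24295043945312), 8.958612442016602) [ 0.52485436 -0.03775063  0.03008513]
```

View pics/low.png

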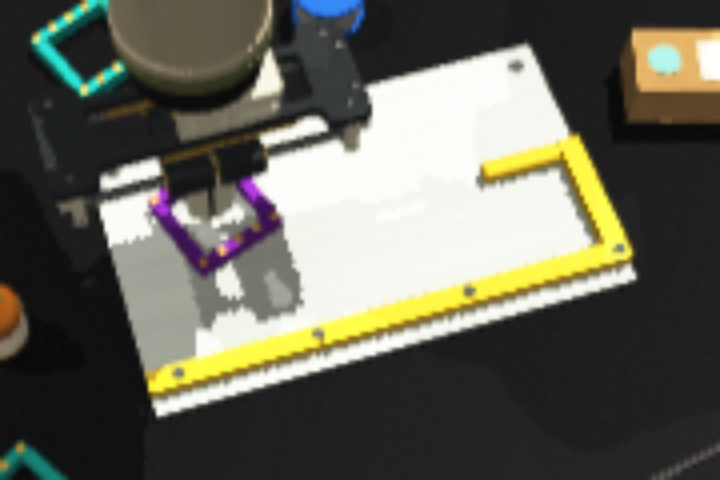

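The tips (209,205 in the crop) are inside the outline of the window, at TCP z 30 mm. Lowering into the window.

```bash
python3 -m inch '[0,2,-6,0,0,0,2,-12,0,0,0,2,-17,0,0,0,2,-17,0,0,0,2,-17,0,0]'
```

```text
t: 3.27
tool_pos: [0.523, -0.0354, 0.0108]
orientation: [-3.132, 0.246, 0.003]
force: [0.3, -0.1, 0.6]
opening: 0.0002
gripper_force: 0.0
```

```bash
python3 -m inch '[6,-1,0,0,0,12,-2,0,0,0,18,-3,0,0,0,24,-4,0,0,0,30,-5,0,0,0,35,-5.5,0,0,0,40,-6,0,0,0,45,-7,0,0,0,50,-8,0,0,0,54,-8.5,0,0,0]'; python3 - <<'E'
from h import *
c=read_camera("scene"); r=frame(c); print(r, robot.read_state()["force"])
th=np.radians(-9); d=np.array(r[0])-[569,48]; print("jig",d@[np.cos(th),np.sin(th)],d@[-np.sin(th),np.cos(th)])
E
```

```text
t: 4.1
tool_pos: [0.5783, -0.0442, 0.0116]
orientation: [-3.132, 0.246, -0.0]
force: [-1.1, 1.0, -0.3]
opening: 0.0005
gripper_force: 0.2
((591.91650390625, -40.361053466796875), (64.8688735961914, 26.532733917236328), 77.23661804199219) [0.24740848 0.06935959 1.17937372]
jig 36.45707784487566 -83.68825124269227
```

```bash
python3 -m inch '[4,-0.6,0,0,0,8,-1.2,0,0,0,12,-1.8,0,0,0,15,-2.3,0,0,0,18,-2.8,0,0,0,18,-2.8,0,0,0]'; python3 - <<'E'
from h import *
c=read_camera("scene"); print(robot.read_state()["tool_pos"])
cv2.imwrite("pics/push.png",cv2.resize(c["image"][150:270,190:370],(720,480)))
E
```

```text
t: 4.65
tool_pos: [0.5964, -0.047, 0.0118]
orientation: [3.132, -0.246, 0.001]
force: [-0.5, -0.8, 0.9]
opening: 0.0004
gripper_force: 0.0
[ 0.59610707 -0.04694204  0.01171952]
```

View pics/push.png

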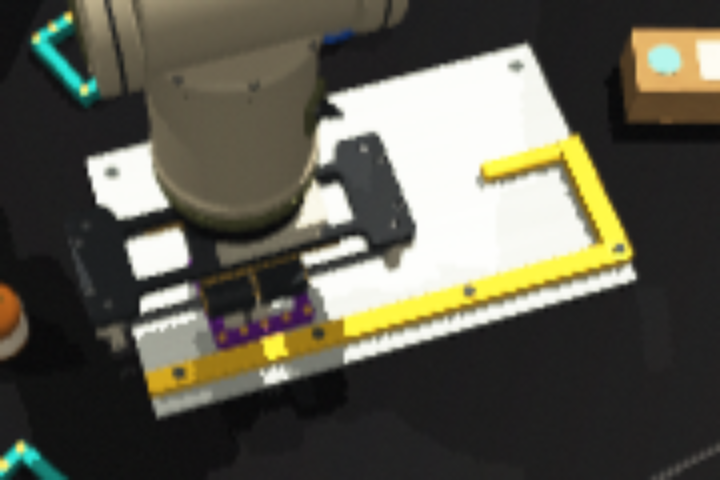

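The frame's outer wall (crop (222,340) to (312,312)) now lies nearly parallel to the rail, a few mm short of it. I'll push on in small steps until the force shows contact.

```bash
python3 -m inch '[2,-0.3,0,0,0,4,-0.6,0,0,0,5,-0.8,0,0,0,5,-0.8,0,0,0]'; python3 -m inch '[1.5,-0.2,0,0,0,3,-0.4,0,0,0,3,-0.4,0,0,0]'
```

```text
t: 5.03
tool_pos: [0.6009, -0.0477, 0.0117]
orientation: [3.132, -0.246, 0.0]
force: [0.0, -0.6, -0.0]
opening: 0.0002
gripper_force: 0.0
t: 5.28
tool_pos: [0.6014, -0.0476, 0.0114]
orientation: [-3.132, 0.246, 0.009]
force: [-13.4, 1.3, 10.3]
opening: 0.0001
gripper_force: 6.7
```

```bash
python3 -m inch '[0.7,-0.1,0,0,0,0.7,-0.1,0,0,0,0.7,-0.1,0,0,0]'; python3 - <<'E'
from h import *
c=read_camera("scene"); m=purple(c["image"])
r=frame(c); print(r)
# outer lower edge of frame vs rail inner top edge, angles in world
def low(m,xs,z): 
    p=np.array([(x,np.nonzero(m[:,x])[0].max()) for x in xs],float); w=cast(c,p,z)*1000
    v=cv2.fitLine(w.astype(np.float32),cv2.DIST_HUBER,0,.01,.01).ravel(); return np.degrees(np.arctan2(v[1],v[0])),v[2:]
def top(m,xs,z):
    p=np.array([(x,np.nonzero(m[:,x])[0].min()) for x in xs],float); w=cast(c,p,z)*1000
    v=cv2.fitLine(w.astype(np.float32),cv2.DIST_HUBER,0,.01,.01).ravel(); return np.degrees(np.arctan2(v[1],v[0])),v[2:]
xs=np.nonzero(m.any(0))[0]; print(xs.min(),xs.max())
print(low(m,range(xs.min()+3,xs.max()-2),.022))
y=mask(c["image"],(18,120,80),(34,255,255)); y[:205]=0
print(top(y,range(285,325),.020), low(y,range(285,325),.020))
cv2.imwrite("pics/rail.png",cv2.resize(c["image"][200:260,220:310],(720,480),interpolation=cv2.INTER_NEAREST))
E
```

```text
t: 5.53
tool_pos: [0.6014, -0.0477, 0.0114]
orientation: [-3.132, 0.246, 0.011]
force: [-15.5, 2.4, 12.9]
opening: 0.0006
gripper_force: 8.1
((613.5955810546875, -41.64030075073242), (64.48270416259766, 13.74750804901123), 81.03568267822266)
243 268
(np.float32(80.70578), array([617.86694, -47.44574], dtype=float32))
(np.float32(80.60056), array([643.29913,  81.61626], dtype=float32)) (np.float32(80.50699), array([656.2583 ,  73.99355], dtype=float32))
```

View pics/rail.png

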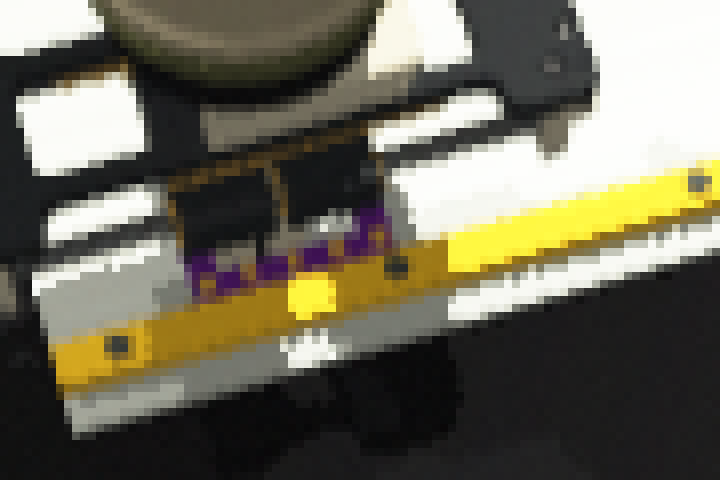

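The frame's front edge (80.7–81.0°) matches the rail (80.6°), and the push force is steady at 15 N, so it is flat against the rail. Now I slide along the rail, direction (0.163, 0.987), keeping light pressure.

```bash
python3 -m inch '[0.8,5,0,0,0,1.6,10,0,0,0,2.6,16,0,0,0,3.9,24,0,0,0,5.2,32,0,0,0,6.5,40,0,0,0,7.8,48,0,0,0,9,55,0,0,0,9.9,60,0,0,0,9.9,60,0,0,0]'; python3 - <<'E'
from h import *
c=read_camera("scene"); print(frame(c)); print(robot.read_state()["tool_pos"])
E
```

```text
t: 6.42
tool_pos: [0.6111, 0.0119, 0.01]
orientation: [3.131, -0.245, -0.011]
force: [-10.0, -1.0, 2.3]
opening: 0.0005
gripper_force: 4.7
((596.77392578125, 10.186702728271484), (64.6224594116211, 63.228782653808594), 80.92155456542969)
[0.61107355 0.01186432 0.00996433]
```

```bash
python3 -m inch '[1.1,7,0,0,0,2.4,15,0,0,0,3.7,23,0,0,0,5.1,31,0,0,0,6.4,39,0,0,0,7.8,47,0,0,0,9.1,55,0,0,0,10.3,63,0,0,0,11.4,70,0,0,0,11.4,70,0,0,0]'; python3 - <<'E'
from h import *
c=read_camera("scene"); print(frame(c)); print(robot.read_state()["tool_pos"])
E
```

```text
t: 7.3
tool_pos: [0.6226, 0.0823, 0.0098]
orientation: [3.131, -0.245, -0.011]
force: [-9.4, -0.0, 0.5]
opening: 0.0003
gripper_force: 5.8
((607.0611572265625, 73.69593048095703), (66.72720336914062, 63.13616943359375), 79.85163116455078)
[0.62260344 0.08227824 0.00984526]
```

```bash
python3 -m inch '[1.1,7,0,0,0,2.3,14,0,0,0,3.5,21,0,0,0,4.6,28,0,0,0,5.8,35,0,0,0,6.9,42,0,0,0,8,49,0,0,0,9,55,0,0,0,9.9,60,0,0,0,9.9,60,0,0,0]'; python3 - <<'E'
from h import *
c=read_camera("scene"); print(frame(c)); print(robot.read_state()["tool_pos"])
E
```

```text
t: 8.18
tool_pos: [0.6323, 0.1415, 0.0098]
orientation: [3.13, -0.245, -0.011]
force: [-10.2, -2.1, 2.7]
opening: 0.0007
gripper_force: 6.6
((640.5970458984375, 127.65017700195312), (66.66069030761719, 31.33330726623535), 60.8902473449707)
[0.63231369 0.14151419 0.00981419]
```

```bash
python3 -m inch '[0.5,3,0,0,0,1,6,0,0,0,1.5,9,0,0,0,1.8,11,0,0,0,1.8,11,0,0,0]';  python3 -m inch '[0.3,2,0,0,0,0.5,3,0,0,0,0.5,3,0,0,0]'
```

```text
t: 8.65
tool_pos: [0.6339, 0.1516, 0.0098]
orientation: [3.129, -0.246, -0.012]
force: [-10.9, -4.3, 2.4]
opening: 0.0004
gripper_force: 7.2
t: 8.9
tool_pos: [0.6344, 0.1543, 0.0098]
orientation: [3.129, -0.246, -0.012]
force: [-11.4, -6.7, 3.2]
opening: 0.0006
gripper_force: 7.4
```

```bash
python3 -m inch '[0.3,1.5,0,0,0,0.5,3,0,0,0,0.5,3,0,0,0]';  python3 - <<'E'
from h import *
s=read_camera("scene"); t=read_camera("top"); print(frame(s))
cv2.imwrite("pics/pocket.png",np.hstack([cv2.resize(s["image"][160:230,290:360],(400,400)),cv2.resize(t["image"][130:220,165:255],(400,400))]))
E
```

```text
t: 9.15
tool_pos: [0.6349, 0.1572, 0.0098]
orientation: [3.128, -0.246, -0.012]
force: [-11.4, -6.8, 3.0]
opening: 0.0001
gripper_force: 7.5
((642.443115234375, 142.18252563476562), (66.9498291015625, 21.10295295715332), 72.70062255859375)
```

View pics/pocket.png

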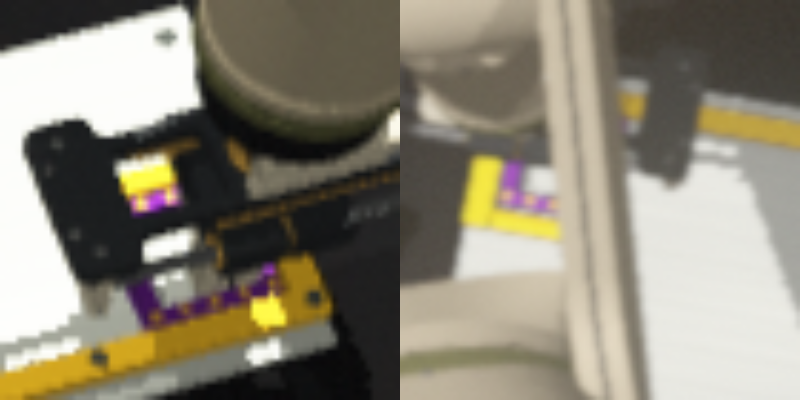

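The frame is in the pocket. In the top view its +y side, at (505,185), is still a few mm from the end stop's inner edge at (495,185). I'll keep nudging until the y force rises.

```bash
python3 -m inch '[0.2,1,0,0,0,0.3,2,0,0,0,0.3,2,0,0,0]';  python3 -m inch '[0.2,1,0,0,0,0.3,2,0,0,0,0.3,2,0,0,0]'
```

```text
t: 9.5
tool_pos: [0.6352, 0.1592, 0.0098]
orientation: [3.128, -0.246, -0.012]
force: [-10.7, -6.8, 4.4]
opening: 0.0006
gripper_force: 7.4
t: 9.75
tool_pos: [0.6355, 0.1611, 0.0098]
orientation: [3.128, -0.246, -0.012]
force: [-11.9, -6.8, 2.6]
opening: 0.0005
gripper_force: 7.4
```

```bash
python3 -m inch '[0.2,1,0,0,0,0.3,2,0,0,0,0.3,2,0,0,0]';  python3 -m inch '[0.2,1,0,0,0,0.3,2,0,0,0,0.3,2,0,0,0]'; python3 -m inch '[0.2,1,0,0,0,0.3,2,0,0,0,0.3,2,0,0,0]'
```

```text
t: 10.0
tool_pos: [0.6355, 0.1612, 0.0098]
orientation: [3.126, -0.246, -0.013]
force: [-13.8, -14.3, 5.3]
opening: 0.0001
gripper_force: 10.9
t: 10.25
tool_pos: [0.6355, 0.1612, 0.0098]
orientation: [3.123, -0.247, -0.014]
force: [-15.4, -22.4, 8.4]
opening: 0.0003
gripper_force: 15.1
t: 10.5
tool_pos: [0.6355, 0.1614, 0.0098]
orientation: [3.12, -0.248, -0.016]
force: [-17.7, -29.8, 12.4]
opening: 0.0003
gripper_force: 19.0
```

The frame has hit the end stop: the y force rises with no further motion. Now I release the pressure to the window's middle and lift straight up.

```bash
python3 -m inch '[-2,-3,0,0,0,-4,-6,0,0,0,-6,-9,0,0,0,-8,-11,0,0,0,-8,-11,0,0,0]';  python3 -m inch '[0,0,5,0,0,0,0,10,0,0,0,0,20,0,0,0,0,40,0,0,0,0,80,0,0,0,0,120,0,0,0,0,160,0,0,-40,-40,190,0,0,-80,-80,190,0,0]'
```

```text
t: 10.92
tool_pos: [0.6319, 0.1579, 0.0119]
orientation: [-3.132, 0.246, -0.001]
force: [-0.5, 0.5, 0.7]
opening: 0.0006
gripper_force: 0.0
t: 11.67
tool_pos: [0.5801, 0.1038, 0.2041]
orientation: [-3.13, 0.241, -0.017]
force: [0.1, -0.7, 0.9]
opening: 0.0004
gripper_force: 0.0
```

```bash
python3 -m inch '[-100,-40,0,0,0,-140,-80,0,0,0,-150,-120,0,0,0,-150,-160,0,0,0,-150,-200,0,0,0,-150,-240,0,0,0,-150,-280,0,0,0,-150,-320,0,0,0,-150,-360,0,0,0,-150,-360,0,0,0]'; python3 - <<'E'
from h import *
for n in("top","scene"):
    c=read_camera(n); r=frame(c); print(n,r)
    th=np.radians(-9.4); d=np.array(r[0])-[569,48]; print("jig",d@[np.cos(th),np.sin(th)],d@[-np.sin(th),np.cos(th)])
    if n=="top": a=cv2.resize(c["image"][135:225,165:255],(400,400))
    else: b=cv2.resize(c["image"][160:250,280:370],(400,400))
cv2.imwrite("pics/end.png",np.hstack([a,b]))
E
```

```text
t: 12.5
tool_pos: [0.4268, -0.2522, 0.1986]
orientation: [3.131, -0.246, 0.004]
force: [1.0, 1.5, 0.4]
opening: 0.0003
gripper_force: 0.0
top ((617.8091430664062, 153.00389099121094), (62.69485092163086, 60.19746017456055), 80.48345184326172)
jig 31.003880245954296 111.56571596985135
scene ((619.4014282226562, 151.0438995361328), (66.56645202636719, 63.41691970825195), 80.20016479492188)
jig 32.89490194483655 109.89210446859133
```

View pics/end.png

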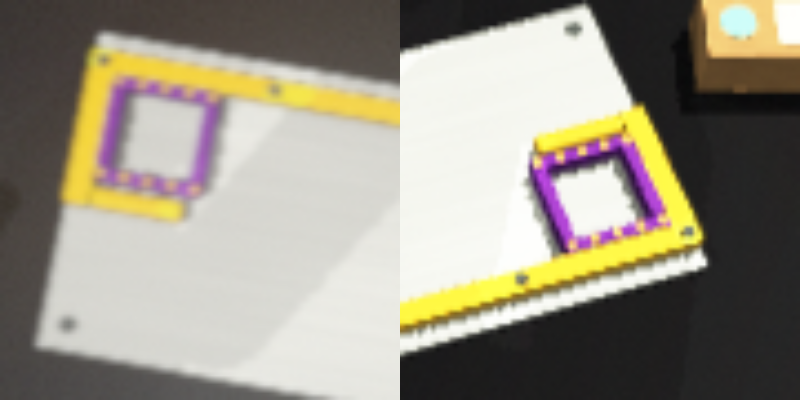

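```bash
python3 - <<'E'
from h import *
th=np.radians(-9.4); ex=np.array([np.cos(th),np.sin(th)]); ey=np.array([-np.sin(th),np.cos(th)])
for n in("top","scene"):
    c=read_camera(n); E=c["extrinsics"]
    # rectify the plane z=21 mm to jig axes, 2 px/mm, origin at jig (-30,60)
    def proj(p):
        q=c["K"]@(E[:3,:3]@np.array([*p,.021])+E[:3,3]); return q[:2]/q[2]
    J=np.array([(-30,60),(90,60),(90,180),(-30,180)],float)
    P=np.float32([proj((np.array([569,48])+a*ex+b*ey)/1000) for a,b in J])
    H=cv2.getPerspectiveTransform(P,np.float32([(0,0),(480,0),(480,480),(0,480)]))
    w=cv2.warpPerspective(c["image"],H,(480,480),flags=cv2.INTER_LINEAR)
    m=mask(w,(128,60,50),(165,255,255))
    y=mask(w,(18,120,80),(34,255,255))
    hsum=(m>0).sum(0); vs=(m>0).sum(1); ysx=(y[100:300]>0).sum(0); ysy=(y[:,200:330]>0).sum(1)
    f=lambda a,t,o:(np.nonzero(a>t)[0][[0,-1]]/4+o)
    print(n,"frame x",f(hsum,60,-30),"y",f(vs,60,60)," rail x",f(np.where(np.arange(480)>360,ysx,0),100,-30)," stop y",f(np.where(np.arange(480)>300,ysy,0),70,60))
    cv2.imwrite(f"pics/w_{n}.png",w)
a=np.hstack([cv2.resize(cv2.imread(f"pics/w_{n}.png"),(400,400)) for n in("top","scene")]); cv2.imwrite("pics/w.png",a)
E
```

```text
top frame x [ 0.25 62.  ] y [ 79.75 143.  ]  rail x [64.75 76.75]  stop y [146.25 162.5 ]
scene frame x [ 0.75 64.  ] y [ 76.75 143.75]  rail x [65.25 83.25]  stop y [145.5  160.25]
```

View pics/w.png

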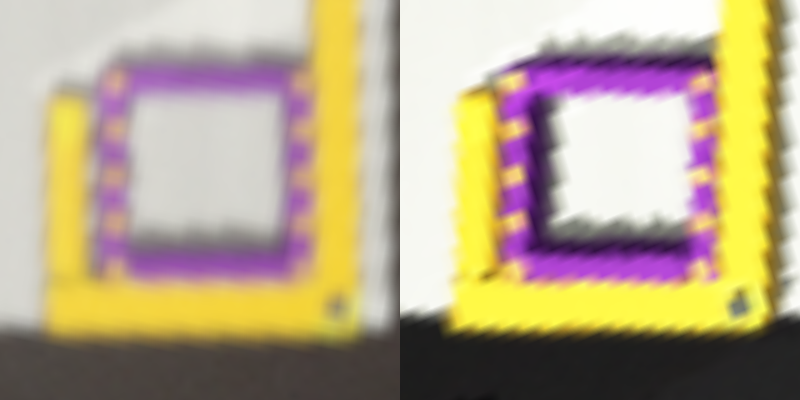

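Both rectified views show the frame touching the rail on its right and the end stop below it. The only gap is the expected few mm at the cheek bar.

```bash
python3 -c "
from plant import job
print(job.close_job())"
```

```text
the job is handed in; nothing more can be done
None
```

The job is handed in: I pushed the purple frame flat against the rail, slid it along and left it in the corner pocket, where the last pictures show it square and touching rail and end stop; the arm is clear, the bystanders were not touched, and no verdict came back.

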